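Spin-test two handwheels and cap the one that binds

TASK

Give each of the two handwheels a spin by pushing its yellow knob, and see which runs on freely and which binds. Then set the red cap upright over the brass spindle of the binding wheel, down on its disc, and let go.

Things in the scene. Friction and masses are not known exactly. Their poses are not given: they have to be found in the camera images.
- wheel_k (a joint): Angle of handwheel k about its upright axis, rad, anticlockwise from above, endless, 0 at the start; a level grey disc, 150 mm across, 20 mm thick, on a bolted green stand. Push its knob sideways, either way, to spin it. One of the two wheels runs free: pushed at 0.1 m/s and let go it coasts for a second or more. The other binds: it takes 2 N at the knob and stops when let go.
- hub_k (a point): Handwheel k: point on its axis, level with the disc's flat top, 70 mm above the bench. Its frame turns with the wheel: z up, x level towards the yellow upright knob (18 mm diameter, its axis 58 mm along x, standing 34 mm up from the disc). The fixed brass spindle, 18 mm diameter, stands 28 mm up from this point.
- wheel_m (a joint): Angle of handwheel m about its upright axis, rad, anticlockwise from above, endless, 0 at the start; a level grey disc, 150 mm across, 20 mm thick, on a bolted green stand. Push its knob sideways, either way, to spin it. One of the two wheels runs free: pushed at 0.1 m/s and let go it coasts for a second or more. The other binds: it takes 2 N at the knob and stops when let go.
- hub_m (a point): Handwheel m: point on its axis, level with the disc's flat top, 70 mm above the bench. Its frame turns with the wheel: z up, x level towards the yellow upright knob (18 mm diameter, its axis 58 mm along x, standing 34 mm up from the disc). The fixed brass spindle, 18 mm diameter, stands 28 mm up from this point.
- red_cap_mid (a point): Loose red cap, 70 g, its middle (37 mm above its rim, on its axis; z up). A cup standing mouth down, 56 mm outer, 48 mm inner diameter, 40 mm tall, topped by a round grip 24 mm in diameter, 34 mm tall. In a row with a like green and blue cap between the wheels (not needed). Over a spindle it rests on the disc, its middle 37 mm above the hub point, with 15 mm play all round.
Things that resemble listed ones, but are neither listed nor needed, are in the scene too. Leave any pink look-alike of the part that bears wheel_k alone.

How it is judged:
By the outcome, as a careful person would: the job done as asked, in the order asked, and still so for the second after the job is handed in, with the robot touching nothing.
It also fails if it takes over 64 s, if anything falls off the work surface, if the arm or the gripper's body presses on something with over 40 N, if the wrist force passes 120 N, or if a joint passes its speed limit or range.

ROBOT

A 7-joint arm with a two-finger parallel gripper is mounted at the origin on the work surface. World frame = base frame: x ahead of the robot, y to its left, z up, the work surface at z = 0. Lengths are in m, angles in rad, forces in N, time in s.
With the tool pointing down it reaches from about 0.425 to 1.025 m from the base axis. Payload 9.4 kg.
Tool frame: the origin (TCP) lies at the very end of the fingers, on their centre line; the grasp point (between the pads) lies 19 mm behind it; z points along the fingers, y is the direction in which the jaws open and shut (so a half turn about z gives the same grasp; the last joint's range is limited). The gripper opens to 85 mm and grips with 20 to 120 N. Pads are 22 mm wide; open, the fingers measure 114 mm over their backs; the gripper's body (76 mm by 85 mm) begins 54 mm behind the grasp point. The pads swing forward as they close: fully open they stand 13 mm farther back than shut.
Start: joints at [1.129, 0.599, -0.003, 1.599, 0.002, 0.943, -0.08], TCP at [0.259, -0.677, 0.199] pointing down, gripper open.
Joint ranges: [-2.57, 2.57], [-0.35, 1.97], [-1.29, 1.29], [0.11, 2.56], [-1.05, 4.19], [0.11, 1.86], [-2.63, 2.63]. Speed limits (rad/s): [2.22, 2.22, 3.01, 3.01, 3.14, 3.14, 3.14].

INTERFACE

Orientations are given as a 3x3 rotation matrix whose columns are the frame's x, y, z axes.
In Python, from station import robot, effector, kinematics, optics, finder gives the robot as it stands. Calls block until the motion is done:
- robot.move_pose(position, orientation): joint-space move of the TCP to a pose.
- robot.servo_line(position, rotation=None, vel=0.15): straight line of the TCP; rotation=None keeps the orientation; vel is the mean speed in m/s.
- robot.set_joints(angles): joint-space move.
- effector.move_gripper(opening, f_grip=None): finger opening in m; f_grip is the grip in N (None keeps the last); returns when the fingers have stopped.
- robot.sleep(seconds).
- kinematics.ik(position, orientation): joint angles nearest the present ones, or None.
- robot.read_state(): the state.
- optics.camera(name): name is "scene" or "top" or "wrist"; returns (picture, depth): 384x512x3 uint8, red, green, blue; 384x512 float32, m along the optical axis (not along the pixel's ray), 0 where there is no reading.
- optics.camera_params(name): a dict with "K" (3x3 intrinsics, pixels), "dist" ([k1, k2, p1, p2, k3] as OpenCV has them; the pictures are not rectified), "rvec" (rotation vector, rad) and "tvec" (3), from world to camera coordinates, as OpenCV has them; the wrist camera has in their place "tool_from_camera" (4x4, takes a point from camera to tool coordinates, whose origin is the TCP and whose axes are the flange's). Camera axes: x right, y down, z forward; pixel columns grow to the right and rows downward; lengths in m; the calibration is good to about 2 mm. A picture is of the moment at which its call begins: read the wrist's pose just before it. camera_params takes no time and is no camera call.
A pose or a line that the arm cannot do raises robot.IKError and nothing moves.
- robot.sign_off(): hands the job in, once; it reports no verdict.
Trained networks look in the newest picture that a camera, given by its name, has taken for a name from the list of things; names that differ only in an ending like _2 or _b are one class to them, and where a whole thing is asked for, a point or a joint stands for the part that bears it (a point fixed in the world has none). Each returns a list of dicts, best first, with "p" (0 to 1); they miss things now and then, are a little off and sometimes report something else, mostly with a low value. They report only what shows in the picture. A call takes as long as a camera call. They do not tell look-alikes from the thing itself.
- finder.boxes_of(camera, query): "box" ([left, top, right, bottom] in pixels, round what is visible of it).
- finder.masks_of(camera, query): "mask" (384x512 bool, what is visible of it) and "box" ([left, top, right, bottom] in pixels, round what is visible of it).
- finder.tip_of(camera, query): "xy" ([column, row] in pixels: a listed point, or the origin of a listed thing).
The state is a dict: "time_s": time; "joints": joint angles; "qd": joint speeds; "joint_efforts": joint torques, N m; "eef_pos": TCP position; "eef_rot": TCP orientation; "contact_force": force on the tool from outside, world axes, zero at the start; "torque": the same for the moment, N m; "gripper_width": finger opening in m.
Only numpy, scipy, OpenCV 4.12 (cv2) and the standard library are available. Lean on these libraries where they do the work, as an engineer would, in place of code of your own. Each camera call takes 0.05 s, during which the arm holds its last target.

## Working session

There is one attempt and no reset: what is moved stays moved. The work goes in short steps, each a Python script; the robot and the scene stay as the last script left them, time stands still between calls to the robot, and variables do not carry over. Pictures are saved under pics/ and viewed, and the job is handed in when it is done.

```bash
mkdir -p pics; ls
python3 - <<'E'
from station import robot, effector, kinematics, optics, finder
import cv2,numpy as np
s=robot.read_state(); print({k:np.round(v,3) for k,v in s.items()})
for n in ["scene","top","wrist"]:
    im,d=optics.camera(n); cv2.imwrite(f"pics/{n}0.png",im[:,:,::-1]); np.savez(f"{n}0.npz",im=im,d=d)
    print(n,optics.camera_params(n))
E
```

```text
pics
{'time_s': np.float64(0.0), 'joints': array([ 1.129,  0.6  , -0.003,  1.6  ,  0.002,  0.943, -0.08 ]), 'qd': array([ 0.001,  0.   ,  0.001, -0.   ,  0.002,  0.001,  0.   ]), 'joint_efforts': array([-1.0000e-03, -7.7645e+01,  1.5650e+00, -2.5801e+01,  1.2000e-02,
        9.0000e-03,  0.0000e+00]), 'eef_pos': array([ 0.258, -0.677,  0.198]), 'eef_rot': array([[ 0.934,  0.357, -0.001],
       [ 0.357, -0.934,  0.001],
       [-0.   , -0.002, -1.   ]]), 'contact_force': array([ 0.311, -0.064,  0.305]), 'torque': array([ 0.007, -0.017, -0.005]), 'gripper_width': np.float64(0.085)}
scene {'K': array([[437.30282159,   0.        , 258.50732336],
       [  0.        , 437.30282159, 193.29429739],
       [  0.        ,   0.        ,   1.        ]]), 'dist': array([-0.02882673,  0.        ,  0.        ,  0.        ,  0.        ]), 'rvec': array([ 1.35923336,  2.0338019 , -1.02178908]), 'tvec': array([ 0.1851895 , -0.20612542,  1.21768307])}
top {'K': array([[427.39242294,   0.        , 254.14687566],
       [  0.        , 427.39242294, 191.38772982],
       [  0.        ,   0.        ,   1.        ]]), 'dist': array([-0.04489656,  0.        ,  0.        ,  0.        ,  0.        ]), 'rvec': array([ 2.16077817, -2.14480656,  0.13855698]), 'tvec': array([0.0090275 , 0.49508276, 0.7481968 ])}
wrist {'K': array([[304.42397043,   0.        , 255.2948734 ],
       [  0.        , 304.42397043, 187.28895132],
       [  0.        ,   0.        ,   1.        ]]), 'dist': array([-0.0557501,  0.       ,  0.       ,  0.       ,  0.       ]), 'tool_from_camera': array([[-1.35687694e-03, -9.62547900e-01, -2.71108281e-01,
         6.90892209e-02],
       [ 9.99998868e-01, -1.48232644e-03,  2.57958914e-04,
        -9.21078996e-04],
       [-6.50168784e-04, -2.71107624e-01,  9.62548821e-01,
        -1.76272875e-01],
       [ 0.00000000e+00,  0.00000000e+00,  0.00000000e+00,
         1.00000000e+00]])}
```

View pics/scene0.png

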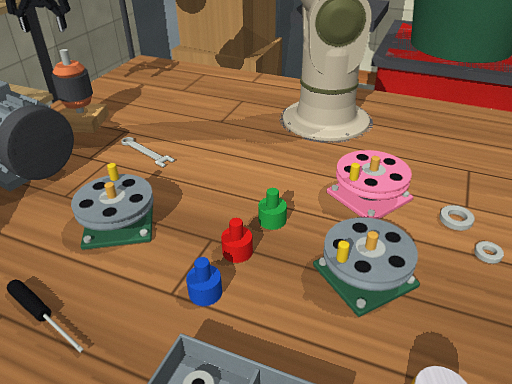

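View pics/top0.png

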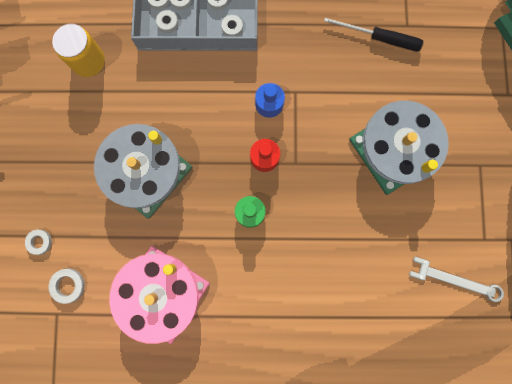

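View pics/wrist0.png

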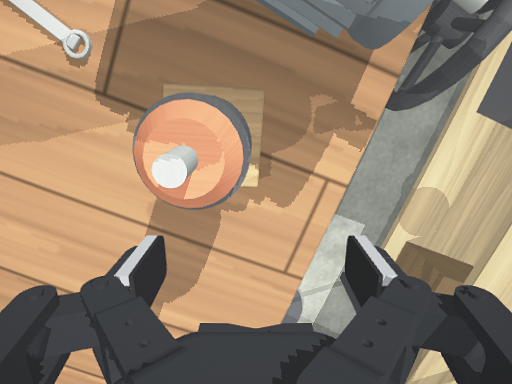

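Left wheel in the top view sits at about (137,166) and the right wheel at (406,141). The pink look-alike is at (154,298) and the red cap at (265,152). Next I'll localise them from both views.

```bash
cat > h.py <<'E'
from station import robot, effector, kinematics, optics, finder
import cv2,numpy as np
def ext(n):
    p=optics.camera_params(n)
    if n=="wrist":
        s=robot.read_state(); T=np.eye(4);T[:3,:3]=s["eef_rot"];T[:3,3]=s["eef_pos"]
        return p["K"],p["dist"],T@p["tool_from_camera"]
    T=np.eye(4);T[:3,:3]=cv2.Rodrigues(p["rvec"])[0];T[:3,3]=p["tvec"]
    return p["K"],p["dist"],np.linalg.inv(T)
def cloud(d,K,D,T):
    v,u=np.mgrid[:384,:512]
    n=cv2.undistortPoints(np.stack([u,v],-1).reshape(-1,1,2).astype(np.float64),K,D).reshape(384,512,2)
    P=np.concatenate([n*d[...,None],d[...,None]],-1)
    return P@T[:3,:3].T+T[:3,3]
def ray(xy,K,D,T):
    n=cv2.undistortPoints(np.array([[xy]],float),K,D).reshape(2)
    return T[:3,3],T[:3,:3]@np.array([n[0],n[1],1])
def atz(xy,z,E):
    o,r=ray(xy,*E); return o+r*(z-o[2])/r[2]
def tri(a,Ea,b,Eb):
    o1,r1=ray(a,*Ea);o2,r2=ray(b,*Eb)
    A=np.stack([r1,-r2],1);t=np.linalg.lstsq(A,o2-o1,rcond=None)[0]
    p,q=o1+t[0]*r1,o2+t[1]*r2
    return (p+q)/2,np.linalg.norm(p-q)
E
python3 - <<'E'
from h import *
from scipy import ndimage
np.set_printoptions(precision=4,suppress=True)
for n in ["scene","top"]:
    f=np.load(n+"0.npz");im=f["im"].astype(int);d=f["d"];E=ext(n);P=cloud(d,*E)
    hsv=cv2.cvtColor(f["im"],cv2.COLOR_RGB2HSV).astype(int)
    z=P[...,2];ok=d>0
    # flat surface at z~0.07
    ws=(hsv[...,1]<60)&ok&(abs(z-.07)<.006)
    l,k=ndimage.label(ws)
    for i in range(1,k+1):
        m=l==i
        if m.sum()>400:
            p=P[m]; print(n,"disc",m.sum(),np.median(p,0),p.min(0),p.max(0))
    for nm,m in dict(yel=(abs(hsv[...,0]-26)<5)&(hsv[...,1]>180)&(z>.075)&(z<.13),brass=(abs(hsv[...,0]-18)<4)&(hsv[...,1]>120)&(z>.08)&(z<.13),red=((hsv[...,0]<5)|(hsv[...,0]>174))&(hsv[...,1]>180)&(z>.03)&(z<.1)).items():
        l,k=ndimage.label(m&ok)
        for i in range(1,k+1):
            m=l==i
            if m.sum()>25:
                p=P[m];t=p[p[:,2]>np.percentile(p[:,2],97)-.004]
                print(n,nm,m.sum(),ndimage.center_of_mass(m)[::-1],"top",t.mean(0),p[:,2].max())
    for q in ["hub_k","hub_m","red_cap_mid"]:
        print(n,q,[(np.round(x["xy"],1),round(x["p"],2)) for x in finder.tip_of(n,q)][:4])
E
```

```text
scene disc 2773 [ 0.5955 -0.2482  0.0713] [ 0.5082 -0.3325  0.064 ] [ 0.6594 -0.181   0.0741]
scene disc 4211 [0.5442 0.2304 0.0708] [0.4619 0.148  0.0645] [0.6128 0.2961 0.0739]
scene yel 131 (np.float64(112.53435114503817), np.float64(170.8854961832061)) top [ 0.5367 -0.2865  0.1044] 0.10649172103435772
scene yel 139 (np.float64(354.19424460431657), np.float64(171.0863309352518)) top [0.3591 0.1535 0.104 ] 0.10639133468412859
scene yel 213 (np.float64(342.4131455399061), np.float64(250.69483568075117)) top [0.5833 0.1862 0.1041] 0.10587861849160335
scene brass 245 (np.float64(232.13877551020408), np.float64(2.179591836734694)) top [-0.7336 -0.6013  0.1045] 0.1086252679049654
scene brass 91 (np.float64(374.5054945054945), np.float64(161.96703296703296)) top [0.311  0.1846 0.0985] 0.10071197243600011
scene brass 109 (np.float64(109.62385321100918), np.float64(188.28440366972478)) top [ 0.5853 -0.2558  0.099 ] 0.10142657269391897
scene brass 151 (np.float64(371.5960264900662), np.float64(238.6291390728477)) top [0.5382 0.2227 0.0983] 0.10012725079572676
scene red 749 (np.float64(236.1
[... 1168 characters left out ...]
37.7766990291262)) top [ 0.5828 -0.2567  0.097 ] 0.10123768980761227
top brass 103 (np.float64(132.4368932038835), np.float64(162.72815533980582)) top [0.5356 0.2213 0.0972] 0.09980662484183422
top brass 98 (np.float64(150.16326530612244), np.float64(298.9183673469388)) top [0.3077 0.1822 0.0973] 0.10006447946289232
top red 709 (np.float64(264.71368124118476), np.float64(153.48095909732018)) top [ 0.5649 -0.0065  0.0729] 0.07641579199548654
top hub_k [(array([152.2, 298.4]), 0.96), (array([404.2, 136.3]), 0.86), (array([133.6, 163.7]), 0.85)]
top hub_m [(array([152.2, 298.4]), 0.96), (array([404.2, 136.3]), 0.86), (array([133.6, 163.7]), 0.85)]
top red_cap_mid [(array([266.6, 153.4]), 0.91)]
```

Both views agree within about 3 mm:

| Item | Position (x, y) |
|---|---|
| Hub A | (0.536, 0.222) |
| Knob A | (0.582, 0.185) |
| Hub B | (0.584, -0.256) |
| Knob B | (0.535, -0.287) |
| Cap top | (0.566, -0.006), z 0.074 |

I'll push wheel B first, since it's nearer.

```bash
cat >> h.py <<'E'
def Rx(yaw):
    c,s=np.cos(yaw),np.sin(yaw)
    return np.array([[c,s,0],[s,-c,0],[0,0,-1.]])
def knob_angles(im,d,hub,n="top",E=None):
    E=E or ext(n);P=cloud(d,*E);hsv=cv2.cvtColor(im,cv2.COLOR_RGB2HSV).astype(int)
    m=(abs(hsv[...,0]-26)<5)&(hsv[...,1]>170)&(d>0)&(P[...,2]>.08)&(P[...,2]<.12)
    r=np.hypot(P[...,0]-hub[0],P[...,1]-hub[1]);m&=(r<.08)&(r>.035)
    if m.sum()<15: return None
    c=P[m].mean(0)[:2]-hub
    return round(float(np.degrees(np.arctan2(c[1],c[0]))),1),int(m.sum())
def spin(hub,knob,sgn,tag,sweep=50,vel=.1):
    hub=np.array(hub);knob=np.array(knob);a=np.arctan2(*(knob-hub)[::-1]);R=np.hypot(*(knob-hub))
    am=a+sgn*np.radians(sweep)/2;ch=sgn*np.array([-np.sin(am),np.cos(am)])
    L=2*R*np.sin(np.radians(sweep)/2)
    st=knob-ch*.040;en=knob+ch*(L-.020)
    yaw=np.arctan2(ch[1],ch[0])
    print("yaw",np.degrees(yaw),st,en,a*57.3)
    Rt=Rx(yaw)
    robot.move_pose([*st,.20],Rt);robot.servo_line([*st,.084])
    robot.servo_line([*en,.084],vel=vel)
    log=[]
    def snap(i):
        t=robot.read_state()["time_s"]
        im,d=optics.camera("top");Ew=ext("wrist");iw,dw=optics.camera("wrist")
        np.savez(f"{tag}{i}.npz",im=im,iw=iw)
        cv2.imwrite(f"pics/{tag}{i}.png",np.hstack([im,iw])[::1,:,::-1].copy() if 0 else cv2.resize(np.hstack([im,iw])[:,:,::-1],(800,300)))
        s=robot.read_state();print(i,round(float(t),2),"top",knob_angles(im,d,hub),"wrist",knob_angles(iw,dw,hub,E=Ew),np.round(s["contact_force"],1))
    snap(0);snap(1);robot.sleep(.2);snap(2)
    robot.servo_line([*en,.16],vel=.25)
    for i in (3,4,5): snap(i);robot.sleep(.25)
    snap(6)
E
python3 - <<'E'
from h import *
s=robot.read_state();p=s["eef_pos"]
robot.servo_line([p[0],p[1],.25],vel=.3)
effector.move_gripper(0.0)
try: spin((.584,-.256),(.535,-.287),-1,"B")
except Exception as e: print(repr(e))
s=robot.read_state();print(s["time_s"],s["joints"],s["eef_pos"])
E
```

```text
yaw 97.31961650818019 [ 0.54009617 -0.32667404] [ 0.53130411 -0.25822726] -147.6912618345498
0 4.96 top None wrist None [ 0.5 -0.9 -0.3]
1 5.06 top None wrist None [0.1 1.  0.1]
2 5.36 top None wrist None [ 0.4 -0.   0.4]
3 5.91 top (-150.3, 133) wrist None [-0.6 -0.7 -0.6]
4 6.26 top (-150.6, 129) wrist None [-0.5 -0.3  0.7]
5 6.61 top (-150.4, 130) wrist None [ 0.3  0.1 -0.1]
6 6.96 top (-150.3, 128) wrist None [ 0.6  0.2 -0.3]
7.0583 [ 0.60143207  0.5062334  -0.35278247  1.93627446  0.25072576  0.7413668
  0.2309978 ] [ 0.5313193  -0.25821879  0.16001069]
```

View pics/B0.png

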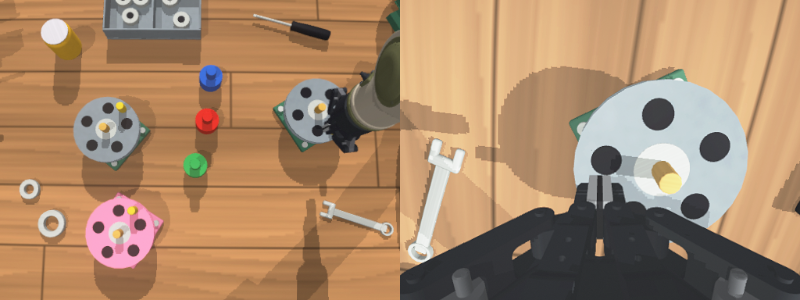

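View pics/B6.png

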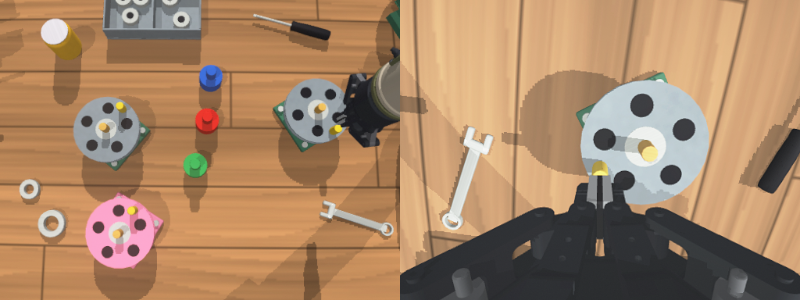

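The knob seems to be back near its start angle, which is ambiguous. I'll measure the disc rotation from the hole pattern in each saved frame.

Run:
```python
from h import *
f=np.load("top0.npz");print("init knob",knob_angles(f["im"],f["d"],np.array([.584,-.256])))
ims=[f["im"]]+[np.load(f"B{i}.npz")["im"] for i in range(7)]
c=[cv2.resize(i[80:220,340:480],None,fx=1.4,fy=1.4)[:,:,::-1] for i in ims]
cv2.imwrite("pics/Bseq.png",np.vstack([np.hstack(c[:4]),np.hstack(c[4:])]))
iw=[cv2.resize(np.load(f"B{i}.npz")["iw"],(256,192))[:,:,::-1] for i in range(6)]
cv2.imwrite("pics/Bw.png",np.vstack([np.hstack(iw[:3]),np.hstack(iw[3:])]))
```

```text
init knob (-150.3, 130)
```

View pics/Bseq.png

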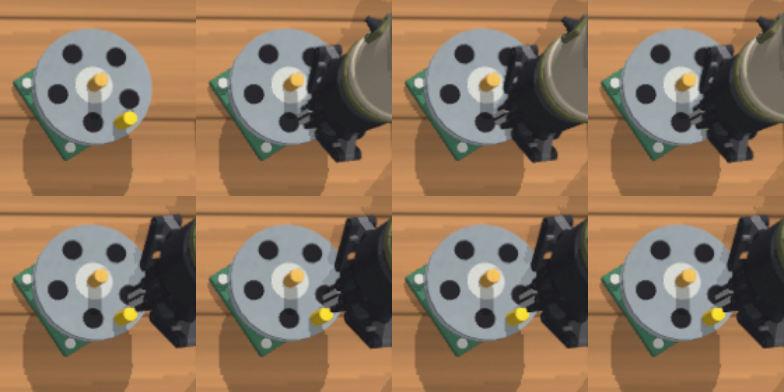

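View pics/Bw.png

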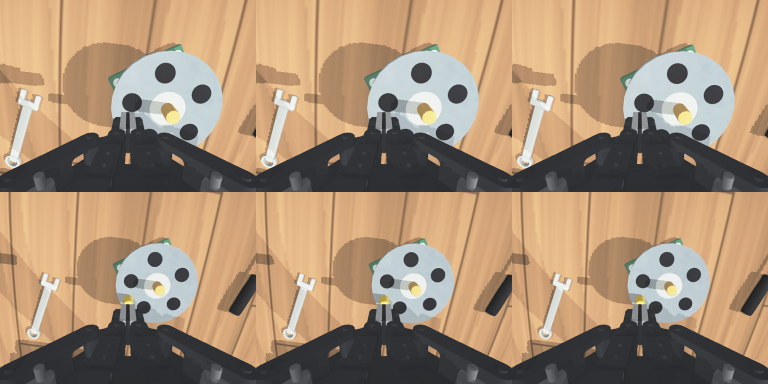

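The hole pattern shows wheel B never moved, even though the TCP passed the knob. I need to check the actual gripper state and where the fingertips really are.

Run:
```python
from h import *
s=robot.read_state();print(s["gripper_width"],s["eef_pos"],s["time_s"])
im,d=optics.camera("wrist");cv2.imwrite("pics/w7.png",im[:,:,::-1]);np.savez("w7.npz",im=im,d=d)
im,d2=optics.camera("scene");cv2.imwrite("pics/s7.png",im[:,:,::-1])
p=optics.camera_params("wrist")
T=np.eye(4);T[:3,:3]=s["eef_rot"];T[:3,3]=s["eef_pos"]
P=cloud(d,p["K"],p["dist"],p["tool_from_camera"])
for r in range(200,260,6): print(r,[np.round(P[r,c],3).tolist() for c in (240,250,262,272)])
```

```text
-0.00010919372158532415 [ 0.5313193  -0.25821879  0.16001069] 7.0583
200 [[-0.017, -0.014, 0.088], [-0.017, -0.005, 0.089], [-0.017, 0.006, 0.088], [-0.017, 0.015, 0.088]]
206 [[-0.023, -0.014, 0.088], [-0.023, -0.005, 0.089], [-0.023, 0.006, 0.088], [-0.023, 0.015, 0.088]]
212 [[-0.029, -0.014, 0.088], [-0.023, -0.005, 0.073], [-0.023, 0.006, 0.073], [-0.029, 0.016, 0.089]]
218 [[-0.034, -0.014, 0.087], [-0.023, -0.004, 0.058], [-0.023, 0.006, 0.058], [-0.034, 0.016, 0.088]]
224 [[-0.07, -0.018, 0.158], [-0.026, -0.004, 0.053], [-0.027, 0.006, 0.055], [-0.041, 0.016, 0.088]]
230 [[-0.078, -0.018, 0.158], [0.011, -0.002, -0.044], [0.07, 0.0, -0.176], [-0.047, 0.016, 0.09]]
236 [[0.007, -0.007, -0.042], [0.012, -0.002, -0.052], [0.012, 0.003, -0.052], [0.008, 0.008, -0.043]]
242 [[0.008, -0.007, -0.05], [0.011, -0.002, -0.057], [0.012, 0.003, -0.058], [0.008, 0.008, -0.049]]
248 [[0.012, -0.006, -0.063], [0.011, -0.002, -0.062], [0.012, 0.003, -0.063], [0.007, 0.008, -0.054]]
254 [[0.012, -0.006, -0.069], [0.012, -0.002, -0.068], [0.012, 0.003, -0.069], [0.011, 0.007, -0.068]]
```

View pics/w7.png

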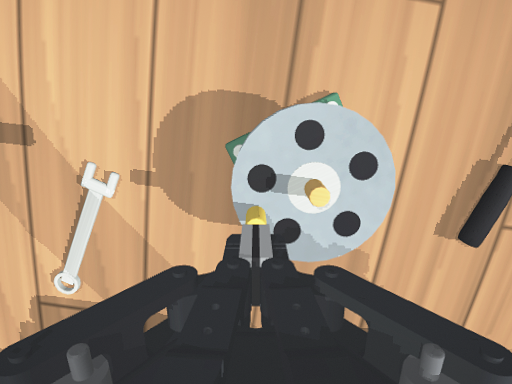

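View pics/s7.png

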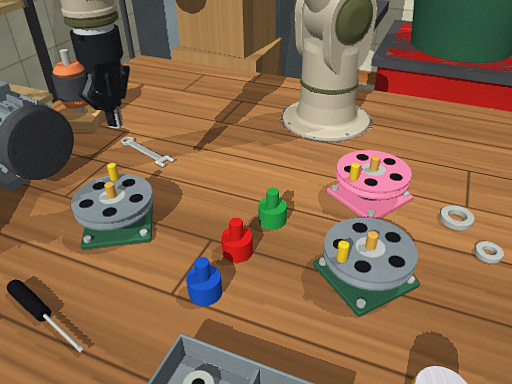

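The fingers are shut, but wrist depth puts their tips about 40 mm short of the nominal TCP, so they passed over the knob. I'll check that independently with the scene camera.

Run:
```python
from h import *
np.set_printoptions(precision=4,suppress=True)
s=robot.read_state()
f=np.load("w7.npz");P=cloud(f["d"],*ext("wrist"))
# disc plane & spindle from wrist
print("disc pts",P[140,330],P[230,360],"spindle",P[197,319],"bench",P[60,60],P[300,60])
im,d=optics.camera("scene");E=ext("scene");Q=cloud(d,*E)
m=(d>0)&(np.hypot(Q[...,0]-.531,Q[...,1]+.258)<.035)&(Q[...,2]>.105)
v,u=np.nonzero(m);print("scene pts near tool axis",m.sum());q=Q[m]
if len(q):
  o=np.argsort(q[:,2])[:12];print(np.c_[u[o],v[o],q[o]])
print("tip at proj of TCP", cv2.projectPoints(np.array([s["eef_pos"]]),cv2.Rodrigues(np.linalg.inv(E[2])[:3,:3])[0],np.linalg.inv(E[2])[:3,3],E[0],E[1])[0])
for (uu,vv) in [(116,124),(114,120),(118,118),(115,110),(112,100)]: print(uu,vv,Q[vv,uu])
cv2.imwrite("pics/s8.png",cv2.resize(im[40:200,40:200,::-1],None,fx=4,fy=3.7,interpolation=cv2.INTER_NEAREST))
```

```text
disc pts [ 0.5912 -0.2127  0.0713] [ 0.6364 -0.2929  0.0705] spindle [ 0.5838 -0.2571  0.0994] bench [ 0.3136 -0.1705  0.0033] [ 0.2979 -0.4688  0.0021]
scene pts near tool axis 1783
[[109.     167.       0.5432  -0.2864   0.105 ]
 [111.     166.       0.5389  -0.2849   0.1051]
 [109.     166.       0.5405  -0.2885   0.1052]
 [114.     165.       0.534   -0.2815   0.1052]
 [108.     167.       0.5442  -0.288    0.1052]
 [110.     165.       0.5371  -0.2887   0.1054]
 [110.     163.       0.5318  -0.2927   0.1058]
 [112.     163.       0.5304  -0.289    0.1059]
 [111.     165.       0.537   -0.2862   0.1059]
 [109.     164.       0.5356  -0.2921   0.106 ]
 [108.     166.       0.5422  -0.2893   0.106 ]
 [111.     164.       0.5343  -0.2883   0.1061]]
tip at proj of TCP [[[118.9387 142.2332]]]
116 124 [ 0.5379 -0.2491  0.2032]
114 120 [ 0.542  -0.2477  0.2134]
118 118 [ 0.5337 -0.2452  0.2138]
115 110 [ 0.5341 -0.2477  0.2292]
112 100 [ 0.5393 -0.2445  0.251 ]
```

View pics/s8.png

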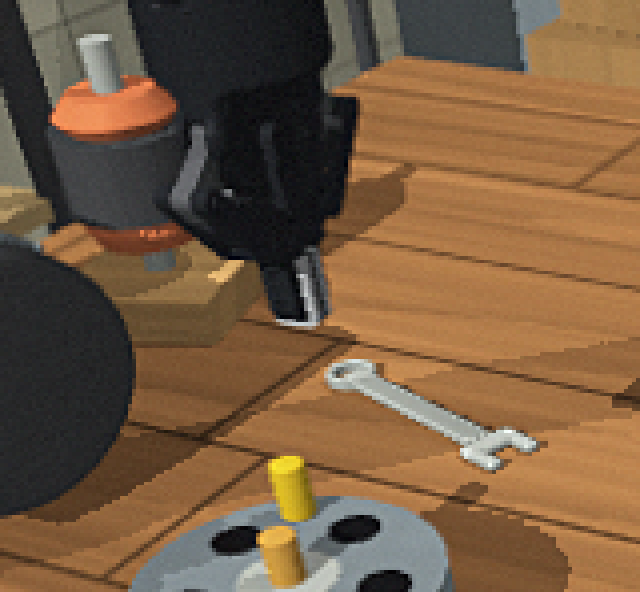

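Scene depth puts the real fingertips about 36 mm above the reported TCP, so the two views agree and lateral position is fine. I'll refine that offset before pushing again.

Run:
```python
from h import *
np.set_printoptions(precision=4,suppress=True)
f=np.load("w7.npz");p=optics.camera_params("wrist")
P=cloud(f["d"],p["K"],p["dist"],p["tool_from_camera"]);ok=f["d"]>0
m=ok&(abs(P[...,1])<.02)&(abs(P[...,0])<.03)&(P[...,2]<.02)&(P[...,2]>-.07)
v,u=np.nonzero(m);q=P[m];o=np.argsort(-q[:,2])[:15];print(np.c_[u[o],v[o],q[o]])
im,d=optics.camera("scene");Q=cloud(d,*ext("scene"))
m=(d>0)&(np.hypot(Q[...,0]-.531,Q[...,1]+.258)<.03)&(Q[...,2]>.125)
v,u=np.nonzero(m);q=Q[m];o=np.argsort(q[:,2])[:15];print(np.c_[u[o],v[o],q[o]])
q=q[q[:,2]<.215];print(q.min(0),q.max(0),q.mean(0))
f=np.load("top0.npz")
```

```text
[[268.     225.       0.0113   0.0064  -0.0376]
 [242.     225.       0.0113  -0.0064  -0.0377]
 [257.     225.       0.0114   0.001   -0.038 ]
 [250.     225.       0.0115  -0.0024  -0.0381]
 [269.     225.       0.0115   0.0068  -0.0381]
 [253.     225.       0.0115  -0.001   -0.0382]
 [260.     225.       0.0115   0.0024  -0.0382]
 [265.     225.       0.0116   0.0049  -0.0383]
 [252.     225.       0.0116  -0.0015  -0.0384]
 [263.     225.       0.0116   0.0039  -0.0384]
 [255.     225.       0.0117  -0.      -0.0386]
 [245.     225.       0.0117  -0.0049  -0.0386]
 [247.     225.       0.0117  -0.0039  -0.0386]
 [243.     225.       0.0117  -0.0058  -0.0386]
 [254.     225.       0.0117  -0.0005  -0.0387]]
[[117.     128.       0.5358  -0.2508   0.1937]
 [115.     127.       0.5353  -0.2554   0.1946]
 [118.     128.       0.5365  -0.2479   0.1946]
 [111.     127.       0.5386  -0.2617   0.195 ]
 [112.     127.       0.538   -0.26     0.195 ]
 [114.     127.       0.5368  -0.2564   0.1952]
 [117.     127.       0.535   -0.2511   0.1953]
 [111.     126.       0.5364  -0.2633   0.1956]
 [118.     127.       0.5352  -0.2485   0.1959]
 [119.     127.       0.5346  -0.2468   0.1959]
 [110.     126.       0.5376  -0.2645   0.196 ]
 [116.     127.       0.537   -0.2515   0.1962]
 [113.     127.       0.539   -0.2567   0.1962]
 [112.     126.       0.5368  -0.2605   0.1964]
 [113.     126.       0.5363  -0.2587   0.1965]]
[ 0.5154 -0.2645  0.1937] [ 0.5454 -0.2439  0.2149] [ 0.5364 -0.2511  0.2059]
```

The tip offset comes out at about 36 mm (38 mm from the wrist camera, 34 to 36 mm from the scene camera). Redoing the wheel B push with it.

```bash
python3 - <<'E'
s=open("h.py").read()
s=s.replace(".084",".083-OFF").replace("[*en,.16]","[*en,.16-OFF]").replace("[*st,.20]","[*st,.16]").replace("def spin","OFF=.036\ndef spin").replace("sweep=50","sweep=45")
s=s.replace("    yaw=np.arctan2(ch","    out=np.array([np.cos(am),np.sin(am)])*.0025;st=st+out;en=en+out\n    yaw=np.arctan2(ch")
s=s.replace("-.020)","-.018)").replace("st=knob-ch*.040","st=knob-ch*.038")
open("h.py","w").write(s)
E
python3 - <<'E'
from h import *
try: spin((.584,-.256),(.535,-.287),-1,"Bb")
except Exception as e: print(repr(e))
s=robot.read_state();print(s["time_s"],s["eef_pos"])
E
```

```text
yaw 99.81961650818019 [ 0.53901741 -0.32486965] [ 0.52803793 -0.26143474] -147.6912618345498
0 9.32 top (159.8, 120) wrist None [-0.  -0.8 -0.7]
1 9.43 top (159.7, 120) wrist None [-0.   0.2 -0.2]
2 9.72 top (159.6, 123) wrist None [ 0.5 -0.4 -0.3]
3 10.28 top (159.5, 122) wrist None [-0.   0.2 -0.4]
4 10.63 top (159.5, 122) wrist None [0.7 0.1 0.1]
5 10.98 top (159.5, 122) wrist None [-0.5 -0.7 -0.5]
6 11.33 top (159.6, 119) wrist None [-0.1  0.7  0.1]
11.4333 [ 0.52807738 -0.26143038  0.12403632]
```

Wheel B turned about 50° and stopped dead within 0.05 s. Now wheel A.

Run:
```python
from h import *
f=np.load("top0.npz");print("init",knob_angles(f["im"],f["d"],np.array([.536,.222])))
p=robot.read_state()["eef_pos"];robot.servo_line([p[0],p[1],.16],vel=.3)
try: spin((.536,.222),(.582,.185),1,"A")
except Exception as e: print(repr(e))
s=robot.read_state();print(s["time_s"],s["eef_pos"])
```

```text
init (-42.0, 107)
yaw 73.68861596324156 [0.57372679 0.14782738] [0.5920338  0.21038633] -38.81424293736118
0 14.93 top (78.1, 116) wrist None [-0.4 -1.2 -1. ]
1 15.03 top (99.3, 121) wrist None [ 0.4 -0.9 -0.2]
2 15.32 top (159.4, 104) wrist None [0.6 0.1 0.1]
3 15.88 top (-103.4, 102) wrist None [0.1 0.1 0.2]
4 16.23 top (-46.9, 106) wrist None [ 0.7 -0.5  0.2]
5 16.58 top (8.2, 87) wrist None [ 0.3 -0.9  1. ]
6 16.93 top (62.4, 82) wrist None [0.6 0.1 0.7]
17.0333 [0.59202023 0.21038169 0.12400275]
```

View pics/A6.png

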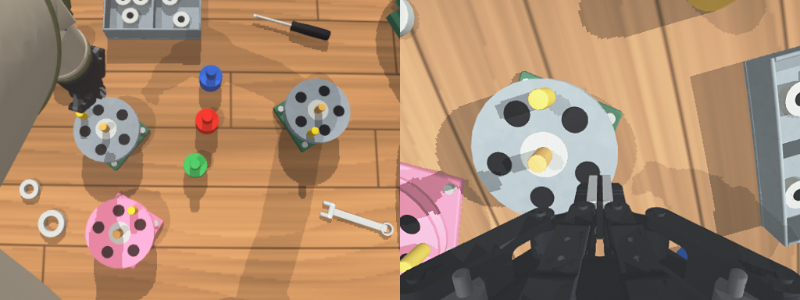

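Wheel A coasts freely, more than 340° over 2 s, so wheel B is the one that binds. Next is grasping the red cap.

Run:
```python
from h import *
p=robot.read_state()["eef_pos"];robot.servo_line([p[0],p[1],.16],vel=.3)
R=Rx(np.pi/2);C=[.566,-.006]
robot.move_pose([*C,.12],R)
effector.move_gripper(.055,f_grip=40)
im,d=optics.camera("wrist");cv2.imwrite("pics/g0.png",im[:,:,::-1])
robot.servo_line([*C,.010],vel=.12);print(robot.read_state()["contact_force"])
effector.move_gripper(.0,f_grip=40);print(robot.read_state()["gripper_width"])
im,d=optics.camera("scene");cv2.imwrite("pics/g1.png",im[:,:,::-1])
s=robot.read_state();print(s["time_s"],s["eef_pos"],s["contact_force"])
```

```text
[-0.1282884  -0.02231216  0.1225071 ]
0.0230833997985282
20.3083 [ 0.56629114 -0.00606608  0.01073182] [-0.80728459  0.12863961  5.93235219]
```

View pics/g0.png

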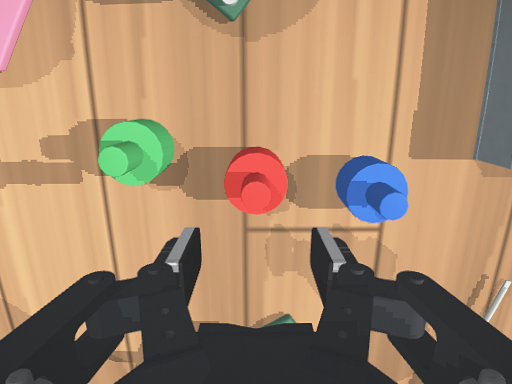

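View pics/g1.png

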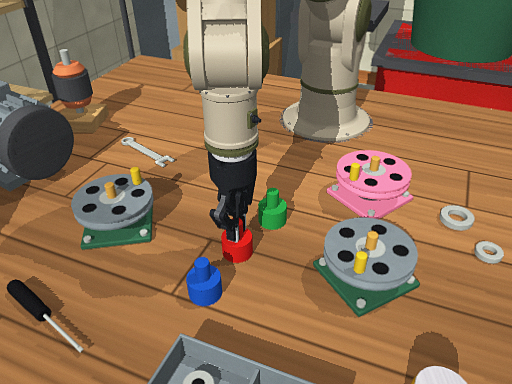

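The fingers straddle the grip at (237,228) in the scene view and stopped at 23 mm, with a light 6 N touch on the cup top. Lifting and carrying it to above hub B.

Run:
```python
from h import *
np.set_printoptions(precision=4,suppress=True)
p=robot.read_state()["eef_pos"];R=Rx(np.pi/2)
robot.servo_line([p[0],p[1],.15],vel=.15)
s=robot.read_state();print(s["gripper_width"],s["contact_force"])
robot.servo_line([.5845,-.256,.15],vel=.15)
s=robot.read_state();print(s["gripper_width"],s["eef_pos"],s["time_s"])
im,d=optics.camera("scene");cv2.imwrite("pics/l0.png",im[:,:,::-1])
for n in("scene","top"):
    im,d=optics.camera(n);Q=cloud(d,*ext(n));hsv=cv2.cvtColor(im,cv2.COLOR_RGB2HSV).astype(int)
    m=((hsv[...,0]<5)|(hsv[...,0]>174))&(hsv[...,1]>150)&(d>0)&(np.hypot(Q[...,0]-.584,Q[...,1]+.256)<.06)
    q=Q[m];print(n,m.sum(),q.min(0),q.max(0),np.percentile(q,[3,97],axis=0)) if m.sum() else print(n,0)
```

```text
0.022752259811070007 [-0.2908  0.5769 -1.051 ]
0.02287970994721834 [ 0.5847 -0.2549  0.1501] 23.2083
scene 1001 [ 0.5439 -0.2776  0.0705] [ 0.6127 -0.2207  0.2205] [[ 0.5697 -0.2663  0.1437]
 [ 0.6118 -0.2267  0.2146]]
top 926 [ 0.5559 -0.3105  0.0682] [ 0.6397 -0.226   0.215 ] [[ 0.5569 -0.2613  0.1432]
 [ 0.6033 -0.2278  0.2131]]
```

View pics/l0.png

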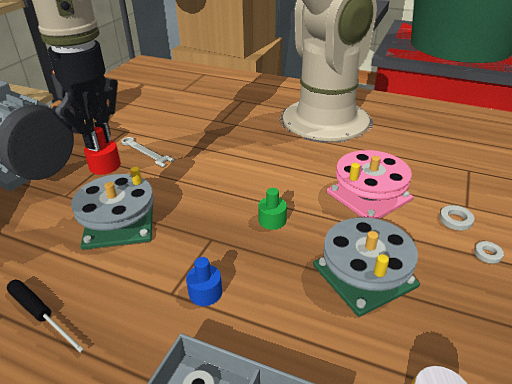

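The cap hangs upright, with its centre at about (0.584, -0.2545) directly over the hub. Lowering it with a contact check.

Run:
```python
from h import *
np.set_printoptions(precision=4,suppress=True)
C=[.5845,-.2565]
robot.servo_line([*C,.115],vel=.1);robot.servo_line([*C,.085],vel=.06)
s=robot.read_state();b=s["contact_force"];print(b)
for z in np.arange(.0835,.0765,-.001):
    robot.servo_line([*C,z],vel=.02);s=robot.read_state();print(round(z,4),s["eef_pos"][2],s["contact_force"])
    if s["contact_force"][2]-b[2]>3.5: break
effector.move_gripper(.045)
s=robot.read_state();print(s["gripper_width"],s["contact_force"])
robot.servo_line([*C,.17],vel=.12)
p=[.48,-.10]
robot.servo_line([.45,-.15,.20],vel=.25)
for n in("scene","top"):
    im,d=optics.camera(n);Q=cloud(d,*ext(n));hsv=cv2.cvtColor(im,cv2.COLOR_RGB2HSV).astype(int)
    cv2.imwrite(f"pics/f_{n}.png",im[:,:,::-1])
    m=((hsv[...,0]<5)|(hsv[...,0]>174))&(hsv[...,1]>150)&(d>0)&(np.hypot(Q[...,0]-.584,Q[...,1]+.256)<.06)
    q=Q[m]
    if m.sum(): print(n,m.sum(),np.percentile(q,[2,98],axis=0),"grip top",q[q[:,2]>q[:,2].max()-.005].mean(0))
print(robot.read_state()["time_s"])
```

```text
[-0.3671 -0.1554 -0.3816]
0.0835 0.08371391704676712 [-0.0598 -0.344  -0.7838]
0.0825 0.08252873168450464 [ 0.5899 -0.1492 -0.2689]
0.0815 0.08144378378312508 [ 0.248  -0.0164 -0.4628]
0.0805 0.08080622035754446 [-0.4453  0.5389  5.0161]
0.045014108797052574 [0.3841 0.2088 0.3939]
scene 1061 [[ 0.5618 -0.2781  0.0728]
 [ 0.6115 -0.2287  0.1458]] grip top [ 0.5857 -0.2536  0.1451]
top 419 [[ 0.5746 -0.264   0.0801]
 [ 0.6097 -0.229   0.1444]] grip top [ 0.5855 -0.2509  0.1434]
27.7
```

View pics/f_scene.png

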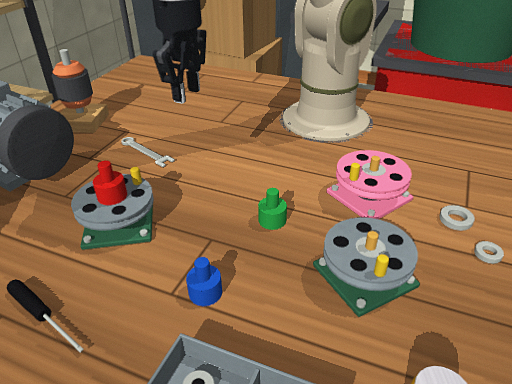

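View pics/f_top.png

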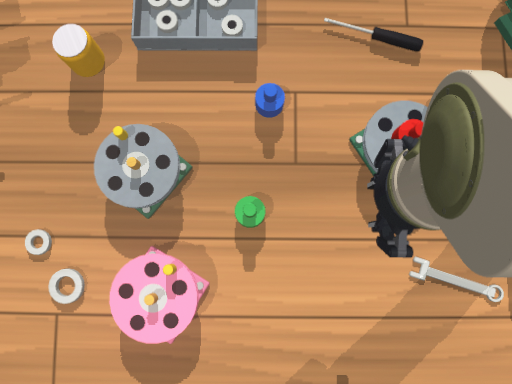

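The cap stands upright over wheel B's spindle. Its grip top is at z 0.1445, where 0.144 is expected for resting on the disc, and the gripper is clear. Handing in.

Run:
```python
from h import *
robot.sleep(.5);print(robot.read_state()["contact_force"]);robot.sign_off()
```

```text
[-0.00264656 -0.07660697 -0.56127383]
the job is handed in; nothing more can be done
```

The red cap is upright over the spindle of the binding wheel, down on its disc and released, and I handed the job in at about 28 s of the 64 s allowed.

- **Which wheel binds:** the wheel at about (0.584, -0.256) binds. It turned about 50° under the push and stopped at once. The other wheel, at about (0.536, 0.222), runs free and coasted more than 340° over the 2 s I watched. I did not work out which of the two is k and which is m.
- **Cap placement:** I gripped it at 23 mm and lowered it until it touched at 5 N. After release its grip top measured z = 0.143 to 0.145 m, against 0.144 expected. It sits within about 2–5 mm of the spindle axis. In the last scene picture it is upright and the gripper is well clear; in the top picture the arm hid part of it.
- **Failed first push:** my first push at the binding wheel missed. The real fingertips are about 36 mm short of the reported TCP, so they passed over the knob and nothing moved. I measured that offset with two cameras and used it for everything after.
- **Pink look-alike:** I left it alone.

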